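# Seat the heel and press the guarded lever

## Robot

A 6-joint arm with a two-finger parallel gripper is mounted at the origin on the work surface. World frame = base frame: x ahead of the robot, y to its left, z up, the work surface at z = 0. Lengths are in m, angles in rad, forces in N, time in s.
With the tool pointing down it reaches from about 0.3 to 0.875 m from the base axis. Payload 6.4 kg.
Tool frame: the origin (TCP) lies midway between the tips of the shut fingers; the grasp point (between the pads) lies 19 mm behind it; y points along the fingers, x is the direction in which the jaws open and shut, and the axes are right-handed (so a half turn about y gives the same grasp; the last joint's range is limited). The gripper opens to 85 mm and grips with 20 to 120 N. Pads are 22 mm wide; open, the fingers measure 114 mm over their backs; the gripper's body (76 mm by 85 mm) begins 54 mm behind the grasp point. The pads swing forward as they close: fully open they stand 13 mm farther back than shut.
Start: joints at [0.931, 0.181, 1.607, -0, 1.354, -0.206], TCP at [0.242, 0.522, 0.231] pointing down, gripper open.
Joint ranges: [-2.99, 2.99], [-0.89, 2.07], [0.3, 2.58], [-1.14, 4.28], [0, 2.63], [-3.12, 3.12]. Speed limits (rad/s): [2.57, 2.57, 3.01, 3.14, 3.14, 3.14].

## Interface

Orientations are given as a unit quaternion [w, x, y, z].
In Python, from bench import ctrl gives the robot as it stands.
- The arm moves only by the tool step_arm, never from a script. Its argument "commands" is a list of rows, each a list of 7 numbers: the turn, a rotation vector about the tool's x, y, z in units of 6 degrees (1.0 is 6 degrees), then the shift along the tool's x, y, z in units of 30 mm (1.0 is 30 mm), then the opening, from 0 (shut) to 1 (fully open). A call has 1 to 10 rows; each row shifts and turns the commanded pose from where the row before left it, along the tool's axes as they then stand; what a row does not reach is not made up. A row lasts 1/10 s, in which the tool goes at most 50 mm and 8.59 degrees, less where a joint would pass 70% of its speed; a pose out of reach is approached as far as the arm can. A call with a number of a shift or a turn outside -1 to 1 is refused whole. A call with a gripper value outside its range is refused whole. The fingers move at their own pace and stop on an object; the grip force is fixed at half the most. Time passes only in rows, so rows that do not move let the fingers close. It gives the time, the measured TCP pose, the force and the opening at its end, in the units of the state.
- ctrl.get_obs(): the state, without advancing time (a new reading comes with each control period).
- ctrl.camera(name): name is "scene" or "top"; returns (picture, depth): 420x560x3 uint8, blue, green, red; 420x560 float32, m along the optical axis (not along the pixel's ray), 0 where there is no reading.
- ctrl.get_calibration(name): a dict with "intrinsics" (3x3 intrinsics, pixels), "D" ([k1, k2, p1, p2, k3] as OpenCV has them; the pictures are not rectified), "R" (3x3) and "t" (3): a world point X has camera coordinates R X + t. Camera axes: x right, y down, z forward; pixel columns grow to the right and rows downward; lengths in m; the calibration is good to about 2 mm. A picture is of the moment at which its call begins. get_calibration takes no time and is no camera call.
- ctrl.hand_in(): hands the job in, once; it reports no verdict.
Trained networks look in the newest picture that a camera, given by its name, has taken for a name from the list of things; names that differ only in an ending like _2 or _b are one class to them, and where a whole thing is asked for, a point or a joint stands for the part that bears it (a point fixed in the world has none). Each returns a list of dicts, best first, with "p" (0 to 1); they miss things now and then, are a little off and sometimes report something else, mostly with a low value. They report only what shows in the picture. A call takes as long as a camera call. They do not tell look-alikes from the thing itself.
- ctrl.boxes_of(thing, camera): "point" ([x, y, z] in m, in the coordinates of the camera as it stood for that picture, good to about 4 mm: the middle of the surface that is visible of it).
- ctrl.silhouettes(thing, camera): "pixels" (420x560 bool, what is visible of it).
The state is a dict: "time_s": time; "q": joint angles; "dq": joint speeds; "joint_efforts": joint torques, N m; "eef_pos": TCP position; "eef_rot": TCP orientation; "wrist_force": force on the tool from outside, world axes, zero at the start; "torque": the same for the moment, N m; "opening": opening from 0.0 (shut) to 1.0 (fully open).
Only numpy, scipy, OpenCV 4.12 (cv2) and the standard library are available. Lean on these libraries where they do the work, as an engineer would, in place of code of your own. Each camera call takes 0.05 s, during which the arm holds its last target.

## Task

On the heel press, push the loose heel along its channel with the fingertips, without lifting it, until it sits straight and fully home against the stop. Then reach down through the guard window that is over the flat paddle lever, press the paddle all the way down, keep it down for a good second, and come out again so that it springs back up. Never touch the guard frame, do not press the paddle before the heel is home, and leave the ball-ended lever and the jar, tin, can, tools and shoe last as they are.

Things in the scene. Friction and masses are not known exactly. Their poses are not given: they have to be found in the camera images.
- press: The heel press, fixed: dark steel base plate 200 (x) by 400 (y) by 10 mm. Origin: centre of its underside, on the bench; +x away from the operator (roughly away from the robot), +y left, z up. The heel's channel runs along x at y = -140 mm: two rails, tops at z = 20 mm, 70 mm apart inside, from x = -100 mm to the stop at x = +55 mm.
- stop (a point): The stop: middle of the flat upright blue face, 30 mm wide, that ends the channel, at press x = +55, y = -140, z = 20 mm. The press head overhangs the channel from x = +15 mm on, at z = 52 to 78 mm; under it a small ram (bottom at z = 50 mm) comes down 7 mm as the paddle is pressed.
- heel: Loose stacked boot heel in the channel, D-shaped from above: 78 long, 66 wide, 32 mm high, about 0.12 kg, standing on the plate (z = 10 mm). Origin: centre of its underside, mid-length; +x to its flat face (39 mm ahead), which goes against the stop; round back (33 mm radius) 39 mm behind. Starts 45 to 80 mm short of the stop; home with origin at press x = +16, y = -140 mm.
- guard: The guard, fixed on the plate, aluminium: flat level frame 108 (x) by 202 (y) mm, 6 mm thick, top 90 mm above the bench, on six square posts; bars 14 mm wide leave two windows of 80 by 80 mm side by side in y. Origin: on the bench below the frame's middle (press x = 0, y = +85 mm); axes as the press.
- window_left (a point): centre of the guard's left (+y) window, level with the frame's top
- window_right (a point): centre of the guard's right (-y) window, level with the frame's top
- paddle_pad (a point): Centre of the top face of the flat square paddle (44 by 44 mm, 6 mm thick, steel) at the end of the paddle lever. It lies under the middle of one of the two windows, left or right, 66 mm above the bench at rest; it goes down about 20 mm when fully pressed (and 3 mm away in +x), and springs back by itself.
- paddle (a joint): angle of the paddle lever, rad: 0 up at rest, 0.28 pressed down on its stop; pivot 72 mm behind (+x) the paddle's centre; spring needs about 2 N to start and 7 N at the paddle's centre when fully down
- ball (a point): centre of the 24 mm steel ball at the end of the other lever (the ball lever), under the middle of the other window, 43 to 63 mm above the bench; stays where it is put, not to be moved
- tack_jar: Glass jar with steel cap, 40 mm diameter, 55 mm high, on the press's base plate between channel and guard. Bystander; origin at the underside for jar, tin and can.
- eyelet_tin: Small brass tin, 34 mm diameter, 30 mm high, on the base plate in front of the guard. Bystander; origin at the underside for jar, tin and can.
- glue_can: Steel can with paper label, 72 mm diameter, 90 mm high, on the bench to the right. Bystander; origin at the underside for jar, tin and can.
- hammer: Hammer lying on the bench in front of the press, to the left. Bystander.
- screwdriver: Screwdriver lying on the bench in front of the press, to the right. Bystander.
- shoe_last: Wooden shoe last, about 230 mm long and 85 mm high, on the bench to the left. Bystander.
Mind the look-alikes: they are no part of the job. Of the things like the heel, leave any that is red; of the rest the larger one is meant.

How it is judged:
On the way, in this order (a step that is already met when the one before it is completed fails the run):
1. the heel is home against the stop (x of heel in the frame of press above 0.013 m and angle between the x axis of heel and the x axis of press, either way round below 0.11 rad and y of heel in the frame of press between -0.15 and -0.13 m and z of heel in the frame of press below 0.013 m), for 0.2 s.
2. the paddle is held fully down with the heel home (all of step 1 and value of joint paddle above 0.235 rad), for 0.8 s.
At the end, for the whole second after the job is handed in: The heel lies flat in the channel within 3 mm of the stop and straight within 0.11 rad, at rest; the paddle has been held down (over 0.235 of 0.28 rad) for 0.8 s with the heel home, and is up again (below 0.03 rad) (all of step 1 and value of joint paddle below 0.03 rad and linear speed of heel below 0.01 m/s); the robot touches nothing.
It fails at once if the guard frame is touched (contact force between guard and anything else above 0.3 N).
It fails at once if the heel is lifted or tipped (z of heel in the frame of press above 0.018 m or angle between heel's own z axis and vertical above 0.2 rad).
It fails at once if the paddle is pressed before the heel is home (value of joint paddle above 0.1 rad and x of heel in the frame of press below 0.012 m).
It fails at once if the ball lever is moved (distance of ball from where it was at the start of the episode above 0.005 m).
It fails at once if a bystander is disturbed (distance of any of tack_jar, eyelet_tin, glue_can, hammer, screwdriver, shoe_last from where it was at the start of the episode above 0.015 m).
It also fails if it takes over 48 s, if anything falls off the work surface, if the arm or the gripper's body presses on something with over 40 N, if the wrist force passes 120 N, or if a joint passes its speed limit or range.

## Working session

There is one attempt and no reset: what is moved stays moved. The work goes in short steps, Python scripts to look and compute and a tool call to move; the robot and the scene stay as the last step left them, time stands still between calls to the robot, and variables do not carry over. Pictures are saved under pics/ and viewed, and the job is handed in when it is done.

Besides the shell and the picture viewer there is one more tool, called after "Request:" in YAML: its name, and indented under it one key for each argument. step_arm: Moves the arm, as the interface text tells. Its arguments: {"type":"object","properties":{"commands":{"type":"array"}},"required":["commands"]}

```bash
ls; mkdir -p pics; python3 - <<'E'
from bench import ctrl
import cv2,numpy as np
for n in("scene","top"):
    im,d=ctrl.camera(n); cv2.imwrite(f"pics/{n}0.png",im); np.save(f"{n}0.npy",d)
    c=ctrl.get_calibration(n); print(n,{k:np.round(v,4).tolist() for k,v in c.items()})
print(ctrl.get_obs())
E
```

```text
pics
scene {'intrinsics': [[391.881, 0.0, 277.8721], [0.0, 391.881, 211.8018], [0.0, 0.0, 1.0]], 'D': [-0.0828, 0.0, 0.0, 0.0, 0.0], 'R': [[-0.592, 0.8056, -0.0219], [0.4539, 0.3108, -0.8351], [-0.666, -0.5043, -0.5497]], 't': [0.3006, -0.1682, 1.4709]}
top {'intrinsics': [[493.9096, 0.0, 279.0345], [0.0, 493.9096, 197.3399], [0.0, 0.0, 1.0]], 'D': [-0.1112, 0.0, 0.0, 0.0, 0.0], 'R': [[0.0064, -0.9998, 0.0181], [-0.9878, -0.0091, -0.1557], [0.1559, -0.0169, -0.9876]], 't': [-0.0086, 0.5379, 1.2676]}
{'time_s': 0.1, 'q': array([ 9.30707394e-01,  1.81498180e-01,  1.60790458e+00,  2.02568216e-05,
        1.35379641e+00, -2.06290684e-01]), 'dq': array([ 0.00015293, -0.00166924, -0.00379843,  0.00200344,  0.00086996,
       -0.00036334]), 'joint_efforts': array([-1.43120407e-03, -4.45880806e+01, -3.52239740e+01, -3.89611023e-04,
        4.12968991e-03, -5.41846964e-05]), 'eef_pos': array([0.24135571, 0.52134807, 0.23045822]), 'eef_rot': array([-0.59569187,  0.59608131,  0.38014847, -0.38121569]), 'wrist_force': array([-0.36757064, -0.12539099, -1.01185265]), 'torque': array([-0.04081211, -0.01306435,  0.0309942 ]), 'opening': 1.0039696444180146}
```

View pics/scene0.png

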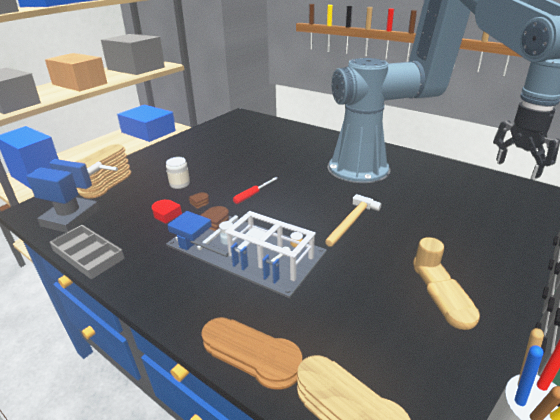

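View pics/top0.png

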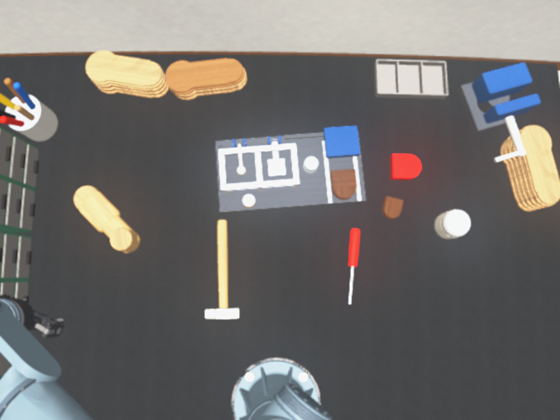

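The top picture shows three heel-like things: brown in the channel (343,183), red on the bench (405,166) and small brown on the bench (393,207). The larger non-red one is the channel heel. The flat paddle appears under the right window (277,166) and the ball under the left one (240,170). Next is a close crop to check this.

```bash
cat > h.py <<'E'
from bench import ctrl
import cv2,numpy as np
def cal(n):
    c=ctrl.get_calibration(n); return [np.array(c[k],float) for k in("intrinsics","D","R","t")]
def proj(P,n):
    K,D,R,t=cal(n); return cv2.projectPoints(np.atleast_2d(np.array(P,float)),cv2.Rodrigues(R)[0],t,K,D)[0][:,0]
def onplane(uv,z,n):
    K,D,R,t=cal(n); u=cv2.undistortPoints(np.array(uv,float).reshape(-1,1,2),K,D)[:,0]
    r=np.c_[u,np.ones(len(u))]@R; o=-R.T@t
    return o+r*((z-o[2])/r[:,2])[:,None]
def cloud(d,n):
    K,D,R,t=cal(n); v,u=np.nonzero(d>0); x=cv2.undistortPoints(np.c_[u,v].astype(float).reshape(-1,1,2),K,D)[:,0]
    z=d[v,u]; P=(np.c_[x*z[:,None],z]-t)@R
    return u,v,P
E
python3 - <<'E'
from h import *
im=cv2.imread("pics/top0.png"); c=im[115:225,205:440]
cv2.imwrite("pics/crop0.png",cv2.resize(c,None,fx=3.4,fy=3.4,interpolation=cv2.INTER_CUBIC))
K,D,R,t=cal("top")
for th in("heel","press","guard","paddle_pad","ball","tack_jar","eyelet_tin"):
    for b in ctrl.boxes_of(th,"top"): 
        P=R.T@(np.array(b["point"])-t); print(th,round(b["p"],2),P.round(4),proj(P,"top").round(0))
u,v,P=cloud(np.load("top0.npy"),"top")
m=(u>205)&(u<440)&(v>115)&(v<225)
print(np.histogram(P[m,2],bins=np.arange(-.01,.1,.005)))
E
```

```text
heel 0.78 [ 0.5264 -0.3095  0.0212] [[391. 204.]]
heel 0.72 [ 0.5821 -0.1764  0.0482] [[344. 181.]]
heel 0.69 [ 0.6297 -0.3413  0.0349] [[403. 166.]]
press 0.88 [ 0.6179 -0.0325  0.0108] [[289. 170.]]
guard 0.61 [0.6006 0.0524 0.088 ] [[257. 170.]]
paddle_pad 0.56 [0.6227 0.0037 0.0675] [[276. 164.]]
ball 0.61 [0.6207 0.0998 0.0579] [[240. 165.]]
tack_jar 0.62 [ 0.6266 -0.0831  0.0683] [[309. 163.]]
eyelet_tin 0.65 [0.5243 0.0754 0.0375] [[249. 202.]]
eyelet_tin 0.57 [0.4767 0.4583 0.0285] [[106. 219.]]
(array([ 424, 6229, 6792, 3160, 2813,  507,  442,  243,  470,  337,  494,
        213,  121,   86,  247,  340,  231,  687,  238,  640,  658]), array([-0.01 , -0.005,  0.   ,  0.005,  0.01 ,  0.015,  0.02 ,  0.025,
        0.03 ,  0.035,  0.04 ,  0.045,  0.05 ,  0.055,  0.06 ,  0.065,
        0.07 ,  0.075,  0.08 ,  0.085,  0.09 ,  0.095]))
```

View pics/crop0.png

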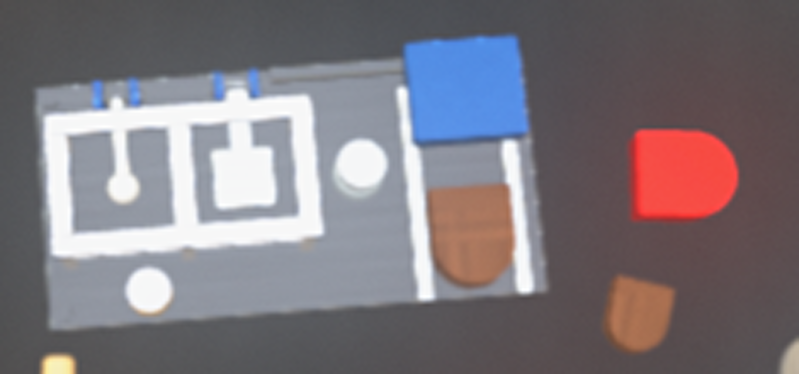

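The crop confirms the choice: the brown D-shaped heel in the channel (crop 470,235), flat face towards the blue stop. The square paddle is under the right window (crop 243,177) and the ball under the left (crop 122,187). Next I fit the press pose from corners.

```bash
python3 - <<'E'
from h import *
from scipy.optimize import least_squares
A=[((36,90),(.1,.2,.01)),((52,328),(-.1,.2,.01)),((547,290),(-.1,-.2,.01)),
((45,113),(.054,.186,.09)),((310,97),(.054,-.016,.09)),((322,237),(-.054,-.016,.09)),((53,257),(-.054,.186,.09)),
((212,150),(.022,.06,.066)),((271,146),(.022,.016,.066)),((276,204),(-.022,.016,.066)),((217,209),(-.022,.06,.066))]
uv=(np.array([a[0] for a in A])+.5)/3.4-.5+[205,115]; M=np.array([a[1] for a in A])
# paddle centre y from right window: frame middle .085 -> windows +-.047
M[7:,1]+=(.038-.038)
def W(p,M):
    c,s=np.cos(p[2]),np.sin(p[2]); return np.c_[p[0]+c*M[:,0]-s*M[:,1],p[1]+s*M[:,0]+c*M[:,1],M[:,2]]
f=lambda p:(proj(W(p,M),"top")-uv).ravel()
r=least_squares(f,[.61,-.03,.05]); print(r.x,np.degrees(r.x[2])); print(r.fun.reshape(-1,2).round(2))
p=r.x; np.save("press.npy",p)
# heel: top z=.042
u,v,P=cloud(np.load("top0.npy"),"top")
S=[s for s in ctrl.silhouettes("heel","top")]
for s in S:
    m=s["pixels"]; vv,uu=np.nonzero(m); print(s["p"],uu.mean(),vv.mean(),m.sum())
    if 325<uu.mean()<365:
        X=onplane(np.c_[uu,vv],.042,"top"); c,sn=np.cos(p[2]),np.sin(p[2]); d=X[:,:2]-p[:2]
        L=np.c_[c*d[:,0]+sn*d[:,1],-sn*d[:,0]+c*d[:,1]]; print("heel press frame",L.min(0),L.max(0),L.mean(0))
        q=cv2.minAreaRect((L*1000).astype(np.float32)); print(q)
# crop points: flat corners and back
pts=np.array([(429,186),(510,184),(472,285),(434,250),(514,245)]); o=(pts+.5)/3.4-.5+[205,115]
X=onplane(o,.042,"top");d=X[:,:2]-p[:2];c,sn=np.cos(p[2]),np.sin(p[2]);print(np.c_[c*d[:,0]+sn*d[:,1],-sn*d[:,0]+c*d[:,1]].round(4))
# scene overlay check
im,_=ctrl.camera("scene"); 
for q in proj(W(p,M),"scene"): cv2.circle(im,tuple(int(round(x*1)) for x in q),1,(0,0,255),-1)
for q in proj(W(p,np.array([[.055,-.14,.02],[0,.038,.09],[0,.132,.09]])),"scene"): cv2.circle(im,tuple(int(round(x)) for x in q),1,(0,255,0),-1)
cv2.imwrite("pics/sov.png",cv2.resize(im[190:300,140:340],None,fx=4,fy=4,interpolation=cv2.INTER_CUBIC))
for n in("paddle","window_right","stop"):
  M1=np.array([{"paddle":[0,.038,.066],"window_right":[0,.038,.09],"stop":[.055,-.14,.02]}[n]]);print(n,W(p,M1))
E
```

```text
[ 0.61884455 -0.03457825  0.08723624] 4.998268635842697
[[-0.19 -0.7 ]
 [-0.51  0.73]
 [ 0.37  0.49]
 [ 0.2   0.93]
 [-0.25 -0.17]
 [-0.14 -0.7 ]
 [ 0.37 -0.56]
 [ 0.46  0.48]
 [-0.26  0.42]
 [-0.35 -0.35]
 [ 0.28 -0.55]]
0.68 392.40625 206.9375 384
0.64 404.3034188034188 165.9017094017094 702
0.58 342.66483516483515 183.3337912087912 728
heel press frame [-0.09652411 -0.17195437] [-0.01495564 -0.10059895] [-0.05334544 -0.13581346]
((-55.58805847167969, -136.25379943847656), (70.95410919189453, 81.55721282958984), 88.75808715820312)
[[-0.0129 -0.1078]
 [-0.0162 -0.1722]
 [-0.0944 -0.1338]
 [-0.0644 -0.1067]
 [-0.0653 -0.1702]]
paddle [[0.61553378 0.00327725 0.066     ]]
window_right [[0.61553378 0.00327725 0.09      ]]
stop [[ 0.68583299 -0.16925397  0.02      ]]
```

View pics/sov.png

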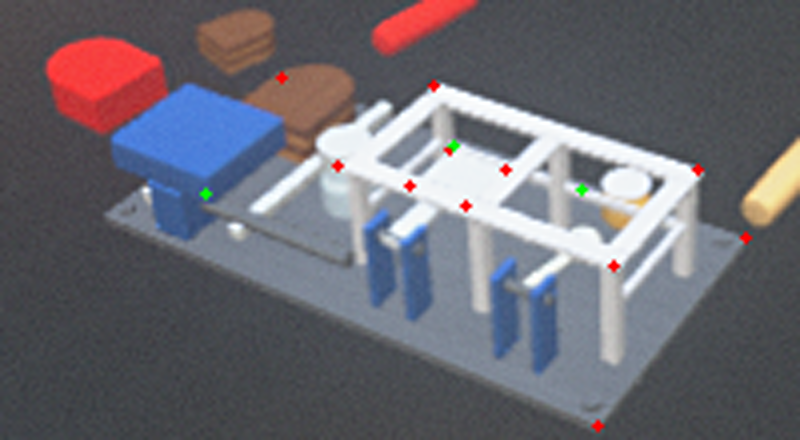

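The overlay matches in both views (red dots fall on the guard, plate and paddle corners). Now clearances around the push start, and the tool axes.

```bash
python3 - <<'E'
from h import *
from scipy.spatial.transform import Rotation as Rn
p=np.load("press.npy");c,s=np.cos(p[2]),np.sin(p[2])
o=ctrl.get_obs();w,x,y,z=o["eef_rot"];Rt=Rn.from_quat([x,y,z,w]).as_matrix();print("tool axes cols\n",Rt.round(3))
px=np.array([c,s,0]);py=np.array([-s,c,0])
print("yaw tool x",np.degrees(np.arctan2(Rt[1,0],Rt[0,0])),"tool z",np.degrees(np.arctan2(Rt[1,2],Rt[0,2])))
S=ctrl.silhouettes("screwdriver","top")
d=np.load("top0.npy")
for q in S[:2]:
    m=q["pixels"];vv,uu=np.nonzero(m);X=onplane(np.c_[uu,vv],.012,"top");i=X[:,0].argmax();print(q["p"],X[i],X[:,0].min(),X[:,1].min(),X[:,1].max())
u,v,P=cloud(d,"top")
loc=np.c_[c*(P[:,0]-p[0])+s*(P[:,1]-p[1]),-s*(P[:,0]-p[0])+c*(P[:,1]-p[1])]
m=(loc[:,0]>-.2)&(loc[:,0]<-.105)&(abs(loc[:,1]+.14)<.06);print("max z ahead of channel",np.sort(P[m,2])[-5:])
for L in[(-.13,-.14),(-.07,-.14),(-.034,-.14),(0,.038)]: print(L,p[0]+c*L[0]-s*L[1],p[1]+s*L[0]+c*L[1])
E
```

```text
tool axes cols
 [[ 0.42  -0.    -0.907]
 [ 0.907 -0.     0.42 ]
 [-0.    -1.    -0.   ]]
yaw tool x 65.1444697955504 tool z 155.14446981558163
0.9 [ 0.45798418 -0.2135732   0.012     ] 0.28448256672141004 -0.2216639760028563 -0.1906030782137609
max z ahead of channel [0.02900251 0.0292348  0.02940299 0.02992824 0.02996411]
(-0.13, -0.14) 0.5015364876913643 -0.18537221078591257
(-0.07, -0.14) 0.5613083275699401 -0.18014467240442814
(-0.034, -0.14) 0.5971714314970856 -0.1770081493755375
(0, 0.038) 0.6155337768965415 0.0032772473470786614
```

Request:
step_arm:
  commands:
    - [0, -1, 0, 0, 0, 0, 0]
    - [0, -1, 0, 0, 0, 0, 0]
    - [0, -1, 0, 0, 0, 0, 0]
    - [0, -1, 0, 0, 0, 0, 0]
    - [0, -0.976, 0, 0, 0, 0, 0]
    - [0, 0, 0, -1, 0, -0.3, 0]
    - [0, 0, 0, -1, 0, -0.3, 0]
    - [0, 0, 0, -1, 0, -0.3, 0]
    - [0, 0, 0, -1, 0, -0.3, 0]
    - [0, 0, 0, -1, 0, -0.3, 0]

```text
time_s: 1.6
eef_pos: [0.2999, 0.3752, 0.2314]
eef_rot: [-0.478, 0.478, 0.522, -0.521]
wrist_force: [0.1, 0.2, 0.7]
opening: 0.005
```

Request:
step_arm:
  commands:
    - [0, 0, 0, -1, 0, -0.3, 0]
    - [0, 0, 0, -1, 0, -0.3, 0]
    - [0, 0, 0, -1, 0, -0.3, 0]
    - [0, 0, 0, -1, 0, -0.3, 0]
    - [0, 0, 0, -1, 0, -0.3, 0]
    - [0, 0, 0, -1, 0, -0.3, 0]
    - [0, 0, 0, -1, 0, -0.3, 0]
    - [0, 0, 0, -1, 0, -0.3, 0]
    - [0, 0, 0, -1, 0, -0.3, 0]
    - [0, 0, 0, -1, 0, -0.3, 0]

```text
time_s: 2.6
eef_pos: [0.4158, 0.084, 0.2316]
eef_rot: [-0.478, 0.478, 0.522, -0.521]
wrist_force: [-0.0, -0.1, 0.2]
opening: -0.001
```

Request:
step_arm:
  commands:
    - [0, 0, 0, -1, 0, -0.3, 0]
    - [0, 0, 0, -1, 0, -0.3, 0]
    - [0, 0, 0, -1, 0, -0.3, 0]
    - [0, 0, 0, -1, 0, -0.3, 0]
    - [0, 0, 0, -1, 0, -0.3, 0]
    - [0, 0, 0, -1, 0, -0.3, 0]
    - [0, 0, 0, -1, 0, -0.15, 0]
    - [0, 0, 0, -1, 0, 0, 0]
    - [0, 0, 0, -1, 0, 0, 0]
    - [0, 0, 0, 0, 0, 0, 0]

```text
time_s: 3.6
eef_pos: [0.4974, -0.1819, 0.2314]
eef_rot: [0.478, -0.479, -0.52, 0.521]
wrist_force: [-0.4, 0.3, -0.1]
opening: 0.003
```

```bash
cat >> h.py <<'E'
from scipy.spatial.transform import Rotation as Rn
def st():
    p=np.load("press.npy");c,s=np.cos(p[2]),np.sin(p[2]);o=ctrl.get_obs();e=o["eef_pos"];d=e[:2]-p[:2]
    w,x,y,z=o["eef_rot"];R=Rn.from_quat([x,y,z,w]).as_matrix()
    f=o["wrist_force"]
    print("t",round(o["time_s"],2),"press xyz",np.round([c*d[0]+s*d[1],-s*d[0]+c*d[1],e[2]],4),"yawx",round(float(np.degrees(np.arctan2(R[1,0],R[0,0])-p[2])),2),"tooly",R[:,1].round(3),"F",np.round([c*f[0]+s*f[1],-s*f[0]+c*f[1],f[2]],1),"op",round(o["opening"],3))
E
python3 - <<'E'
from h import *
st()
im,d=ctrl.camera("scene");cv2.imwrite("pics/s1.png",im);np.save("s1.npy",d)
E
```

```text
t 3.6 press xyz [-0.1338 -0.1362  0.2314] yawx 89.81 tooly [ 0.    -0.001 -1.   ] F [-0.3  0.4 -0.1] op 0.003
```

View pics/s1.png

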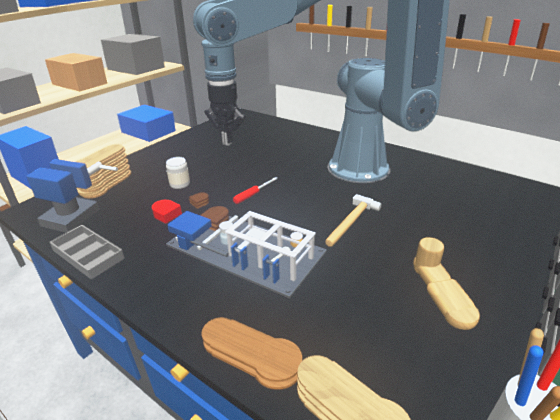

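The gripper is shut and hangs above the bench at (225,140), ahead of the channel. I'll take its shape from the depth images.

```bash
python3 - <<'E'
from h import *
p=np.load("press.npy");c,s=np.cos(p[2]),np.sin(p[2]);e=ctrl.get_obs()["eef_pos"]
print(proj(e,"scene"))
for n in("scene","top"):
    im,d=ctrl.camera(n)
    u,v,P=cloud(d,n);D=P-e;L=np.c_[c*D[:,0]+s*D[:,1],-s*D[:,0]+c*D[:,1],D[:,2]]
    m=(abs(L[:,:2])<.09).all(1)&(L[:,2]>-.02)&(L[:,2]<.14)
    for a in np.arange(-.02,.13,.01):
        k=m&(L[:,2]>=a)&(L[:,2]<a+.01)
        if k.sum():print(n,round(a,3),k.sum(),L[k].min(0).round(3),L[k].max(0).round(3))
    if n=="scene":cv2.imwrite("pics/g.png",cv2.resize(im[70:170,180:270],None,fx=6,fy=6,interpolation=cv2.INTER_CUBIC))
E
```

```text
[[226.99306585 144.02780717]]
scene 0.0 24 [-0.009 -0.01   0.   ] [0.012 0.016 0.01 ]
scene 0.01 35 [-0.005 -0.012  0.01 ] [0.014 0.017 0.02 ]
scene 0.02 38 [-0.005 -0.01   0.021] [0.015 0.018 0.03 ]
scene 0.03 30 [-0.005 -0.009  0.031] [0.013 0.018 0.039]
scene 0.04 52 [-0.008 -0.026  0.041] [0.015 0.034 0.05 ]
scene 0.05 89 [-0.011 -0.036  0.05 ] [0.017 0.043 0.06 ]
scene 0.06 101 [-0.018 -0.043  0.06 ] [0.019 0.051 0.07 ]
scene 0.07 111 [-0.019 -0.052  0.07 ] [0.02  0.059 0.08 ]
scene 0.08 130 [-0.012 -0.058  0.08 ] [0.02  0.066 0.09 ]
scene 0.09 138 [-0.011 -0.058  0.09 ] [0.02  0.067 0.1  ]
scene 0.1 113 [-0.007 -0.043  0.1  ] [0.021 0.049 0.11 ]
scene 0.11 103 [-0.008 -0.035  0.11 ] [0.014 0.046 0.12 ]
scene 0.12 46 [-0.008 -0.01   0.12 ] [0.035 0.042 0.13 ]
top 0.0 3 [-0.01   0.007  0.006] [-0.008  0.009  0.01 ]
top 0.01 1 [-0.007  0.012  0.017] [-0.007  0.012  0.017]
top 0.02 2 [-0.007  0.015  0.02 ] [-0.005  0.016  0.026]
top 0.04 3 [-0.011  0.022  0.044] [-0.008  0.033  0.048]
top 0.05 9 [-0.012  0.022  0.052] [-0.004  0.031  0.059]
top 0.06 12 [-0.012  0.026  0.061] [-0.007  0.042  0.068]
top 0.07 10 [-0.012  0.034  0.07 ] [-0.004  0.046  0.077]
top 0.08 3 [-0.012  0.043  0.086] [-0.007  0.045  0.089]
top 0.09 4 [-0.01  0.03  0.09] [0.012 0.063 0.1  ]
top 0.1 3 [-0.01   0.033  0.1  ] [-0.003  0.044  0.11 ]
top 0.11 15 [-0.01   0.035  0.11 ] [-0.001  0.043  0.12 ]
top 0.12 6 [-0.01   0.037  0.121] [0.001 0.039 0.129]
```

View pics/g.png

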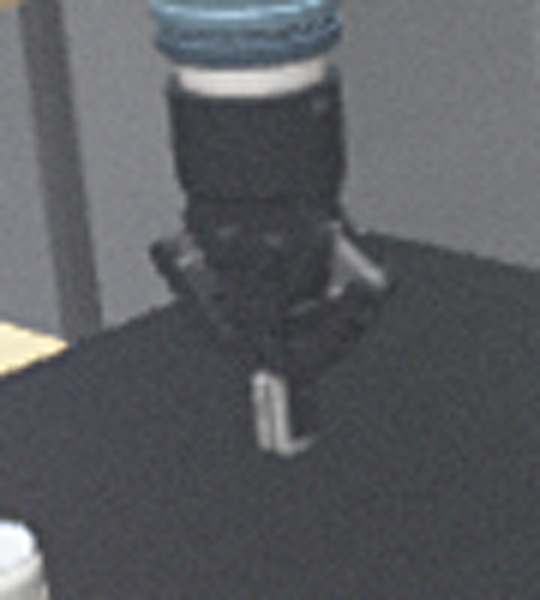

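Request:
step_arm:
  commands:
    - [0, 0, 0, -0.13, 1, 0, 0]
    - [0, 0, 0, 0, 1, 0, 0]
    - [0, 0, 0, 0, 1, 0, 0]
    - [0, 0, 0, 0, 1, 0, 0]
    - [0, 0, 0, 0, 1, 0, 0]
    - [0, 0, 0, 0, 1, 0, 0]
    - [0, 0, 0, 0, 0.6, 0, 0]
    - [0, 0, 0, 0, 0.38, 0, 0]
    - [0, 0, 0, 0, 0, 0, 0]
    - [0, 0, 0, 0, 0, 0, 0]

```text
time_s: 4.75
eef_pos: [0.4981, -0.1823, 0.0227]
eef_rot: [-0.477, 0.478, 0.522, -0.521]
wrist_force: [-0.3, 0.4, 1.5]
opening: -0.005
```

```bash
python3 - <<'E'
from h import *
st()
im,d=ctrl.camera("top");cv2.imwrite("pics/t2.png",cv2.resize(im[115:245,265:440],None,fx=4,fy=4,interpolation=cv2.INTER_CUBIC))
im,d=ctrl.camera("scene");cv2.imwrite("pics/s2.png",cv2.resize(im[120:270,150:300],None,fx=4,fy=4,interpolation=cv2.INTER_CUBIC))
E
```

```text
t 4.75 press xyz [-0.1331 -0.1366  0.0227] yawx 90.05 tooly [ 0.001 -0.    -1.   ] F [-0.3  0.4  1.5] op -0.005
```

View pics/t2.png

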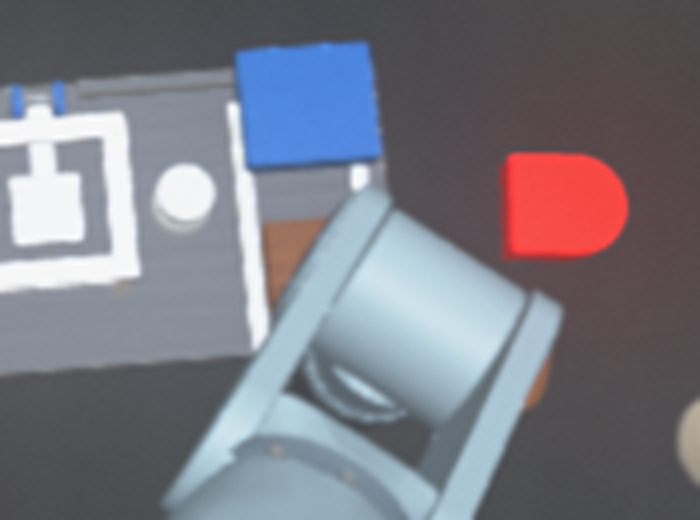

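View pics/s2.png

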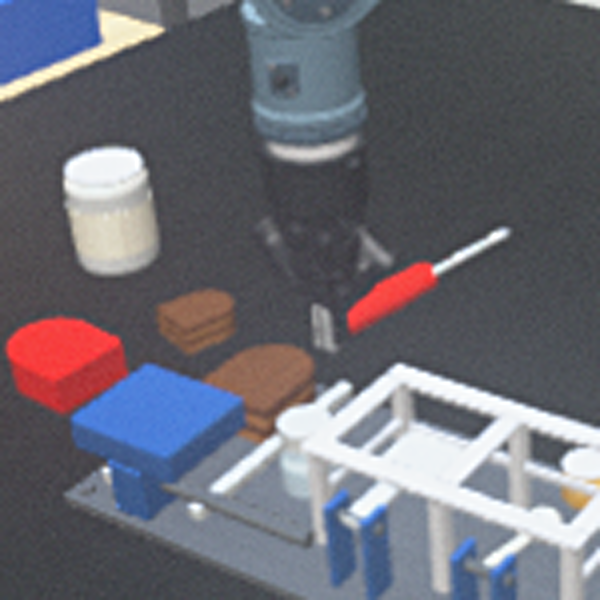

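The tips at crop (325,345) stand just behind the heel's round back, clear of the screwdriver. Starting the push.

Request:
step_arm:
  commands:
    - [0, 0, 0, -0.1, 0, 0, 0]
    - [0, 0, 0, 0, 0, -0.25, 0]
    - [0, 0, 0, 0, 0, -0.25, 0]
    - [0, 0, 0, 0, 0, -0.25, 0]
    - [0, 0, 0, 0, 0, -0.25, 0]
    - [0, 0, 0, 0, 0, -0.25, 0]
    - [0, 0, 0, 0, 0, -0.25, 0]
    - [0, 0, 0, 0, 0, -0.25, 0]
    - [0, 0, 0, 0, 0, -0.25, 0]
    - [0, 0, 0, 0, 0, 0, 0]

```text
time_s: 5.85
eef_pos: [0.5588, -0.1803, 0.022]
eef_rot: [-0.477, 0.478, 0.522, -0.521]
wrist_force: [0.4, -0.2, -0.6]
opening: 0.003
```

```bash
python3 - <<'E'
from h import *
st()
im,d=ctrl.camera("scene");cv2.imwrite("pics/s3.png",cv2.resize(im[120:270,150:300],None,fx=4,fy=4,interpolation=cv2.INTER_CUBIC))
E
```

```text
t 5.85 press xyz [-0.0725 -0.1399  0.022 ] yawx 90.03 tooly [ 0.001 -0.    -1.   ] F [ 0.4 -0.2 -0.6] op 0.003
```

View pics/s3.png

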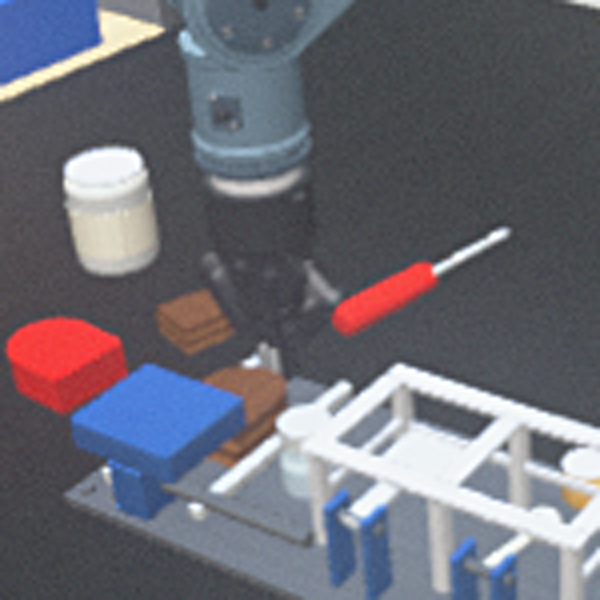

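The heel at crop (245,400) has slid along the channel, flat. Continuing.

Request:
step_arm:
  commands:
    - [0, 0, 0, 0, 0, -0.15, 0]
    - [0, 0, 0, 0, 0, -0.15, 0]
    - [0, 0, 0, 0, 0, -0.15, 0]
    - [0, 0, 0, 0, 0, -0.15, 0]
    - [0, 0, 0, 0, 0, -0.15, 0]
    - [0, 0, 0, 0, 0, -0.15, 0]
    - [0, 0, 0, 0, 0, -0.1, 0]
    - [0, 0, 0, 0, 0, 0, 0]

```text
time_s: 6.7
eef_pos: [0.588, -0.1777, 0.022]
eef_rot: [-0.477, 0.478, 0.521, -0.521]
wrist_force: [-0.2, -0.4, 0.8]
opening: -0.001
```

Request:
step_arm:
  commands:
    - [0, 0, 0, 0, 0, -0.06, 0]
    - [0, 0, 0, 0, 0, -0.06, 0]
    - [0, 0, 0, 0, 0, 0, 0]

```text
time_s: 7.0
eef_pos: [0.5913, -0.1773, 0.0219]
eef_rot: [-0.478, 0.478, 0.521, -0.521]
wrist_force: [0.1, -0.7, 0.8]
opening: 0.001
```

```bash
python3 - <<'E'
from h import *
st()
E
```

```text
t 7.0 press xyz [-0.0399 -0.1398  0.0219] yawx 90.0 tooly [ 0. -0. -1.] F [ 0.  -0.7  0.8] op 0.001
```

Request:
step_arm:
  commands:
    - [0, 0, 0, 0, 0, -0.05, 0]
    - [0, 0, 0, 0, 0, -0.05, 0]
    - [0, 0, 0, 0, 0, 0, 0]

```text
time_s: 7.3
eef_pos: [0.5943, -0.1771, 0.0219]
eef_rot: [-0.478, 0.478, 0.521, -0.521]
wrist_force: [-1.5, -0.5, 0.3]
opening: 0.003
```

Request:
step_arm:
  commands:
    - [0, 0, 0, 0, 0, -0.04, 0]
    - [0, 0, 0, 0, 0, -0.04, 0]
    - [0, 0, 0, 0, 0, 0, 0]

```text
time_s: 7.6
eef_pos: [0.5966, -0.1769, 0.0219]
eef_rot: [-0.478, 0.478, 0.521, -0.521]
wrist_force: [-0.3, -1.6, -0.8]
opening: -0.002
```

Request:
step_arm:
  commands:
    - [0, 0, 0, 0, 0, -0.04, 0]
    - [0, 0, 0, 0, 0, 0, 0]

```text
time_s: 7.8
eef_pos: [0.5972, -0.1768, 0.0218]
eef_rot: [0.478, -0.477, -0.521, 0.522]
wrist_force: [-3.3, -1.3, 2.3]
opening: 0.002
```

Request:
step_arm:
  commands:
    - [0, 0, 0, 0, 0, -0.04, 0]
    - [0, 0, 0, 0, 0, 0, 0]

```text
time_s: 8.0
eef_pos: [0.5972, -0.1767, 0.0217]
eef_rot: [0.479, -0.477, -0.521, 0.522]
wrist_force: [-9.3, -2.1, 7.0]
opening: -0.002
```

Request:
step_arm:
  commands:
    - [0, 0, 0, 0, 0, -0.04, 0]
    - [0, 0, 0, 0, 0, 0, 0]

```text
time_s: 8.2
eef_pos: [0.5972, -0.1767, 0.0215]
eef_rot: [0.479, -0.476, -0.52, 0.523]
wrist_force: [-13.5, -1.0, 7.7]
opening: -0.004
```

The force rises to 13 N with no motion at TCP x ≈ -34 mm, which is what "home" predicts. I back off straight and look.

Request:
step_arm:
  commands:
    - [0, 0, 0, 0, 0, 0.15, 0]
    - [0, 0, 0, 0, 0, 0.3, 0]
    - [0, 0, 0, 0, 0, 0.8, 0]
    - [0, 0, 0, 0, -0.5, 0.8, 0]
    - [0, 0, 0, 0, -1, 0, 0]
    - [0, 0, 0, 0, -1, 0, 0]
    - [0, 0, 0, 0, -1, 0, 0]
    - [0, 0, 0, 0, -1, 0, 0]
    - [0, 0, 0, 0, -1, 0, 0]
    - [0, 0, 0, 0, 0, 0, 0]

```text
time_s: 9.2
eef_pos: [0.5414, -0.1833, 0.1921]
eef_rot: [-0.474, 0.481, 0.522, -0.521]
wrist_force: [1.1, -0.8, 0.1]
opening: 0.001
```

```bash
python3 - <<'E'
from h import *
st()
for n in("scene","top"):
    im,d=ctrl.camera(n)
    if n=="scene": im=cv2.resize(im[170:290,150:320],None,fx=4.5,fy=4.5,interpolation=cv2.INTER_CUBIC)
    else:
        raw=im;im=cv2.resize(im[115:245,265:440],None,fx=4,fy=4,interpolation=cv2.INTER_CUBIC)
    cv2.imwrite(f"pics/{n}4.png",im)
E
```

```text
t 9.2 press xyz [-0.0901 -0.1414  0.1921] yawx 90.01 tooly [ 0.009 -0.005 -1.   ] F [ 1.  -0.9  0.1] op 0.001
```

View pics/scene4.png

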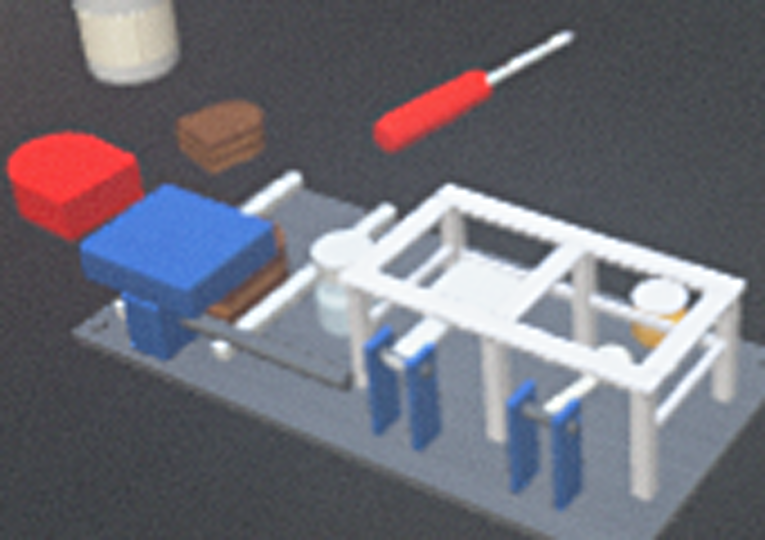

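View pics/top4.png

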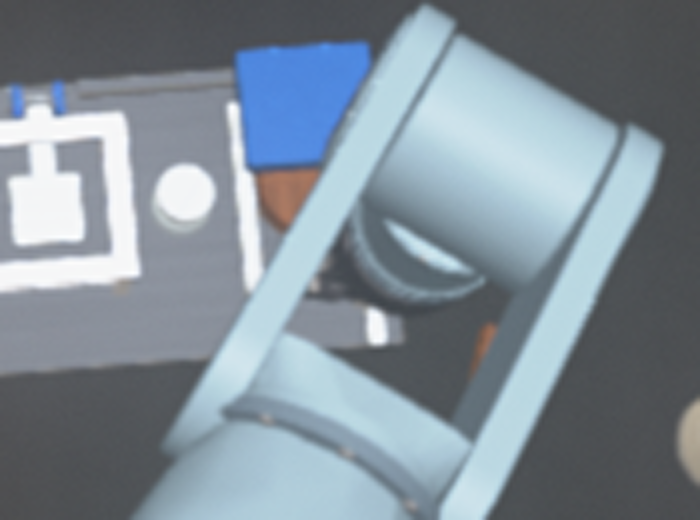

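The heel is tucked under the blue head (scene crop 250,280). I move over the window and then check it from above, unobstructed.

Request:
step_arm:
  commands:
    - [0, 0, 0, 0.85, 0, -0.4, 0]
    - [0, 0, 0, 0.85, 0, -0.4, 0]
    - [0, 0, 0, 0.85, 0, -0.4, 0]
    - [0, 0, 0, 0.85, 0, -0.4, 0]
    - [0, 0, 0, 0.85, 0, -0.4, 0]
    - [0, 0, 0, 0.85, 0, -0.4, 0]
    - [0, 0, 0, 0.85, 0, -0.4, 0]
    - [0, 0, 0, 0, 0, 0, 0]
    - [0, 0, 0, 0, 0, 0, 0]

```text
time_s: 10.2
eef_pos: [0.6059, 0.0038, 0.185]
eef_rot: [0.478, -0.476, -0.521, 0.522]
wrist_force: [-0.2, -0.0, 0.1]
opening: 0.0
```

```bash
python3 - <<'E'
from h import *
st()
p=np.load("press.npy");c,s=np.cos(p[2]),np.sin(p[2])
for n in("scene","top"):
    im,d=ctrl.camera(n)
    if n=="top":
        for q in ctrl.silhouettes("heel","top"):
            vv,uu=np.nonzero(q["pixels"])
            X=onplane(np.c_[uu,vv],.042,"top")[:,:2]-p[:2];L=np.c_[c*X[:,0]+s*X[:,1],-s*X[:,0]+c*X[:,1]];print(q["p"],uu.mean(),vv.mean(),L.min(0),L.max(0))
    im=cv2.resize(im[170:290,150:320] if n=="scene" else im[115:245,265:440],None,fx=4.5,fy=4.5,interpolation=cv2.INTER_CUBIC)
    cv2.imwrite(f"pics/{n}5.png",im)
E
```

```text
t 10.2 press xyz [-0.0096  0.0393  0.185 ] yawx 90.09 tooly [-0.003  0.    -1.   ] F [-0.2 -0.   0.1] op 0.0
0.82 391.9151193633952 207.25994694960212 [-0.15955299 -0.29109325] [-0.09687202 -0.23528623]
0.72 404.23313782991204 166.30791788856305 [-0.05299001 -0.35335139] [ 0.01644982 -0.26822979]
0.65 340.97506234413964 164.50374064837905 [-0.02831993 -0.17608503] [ 0.02047018 -0.10135579]
0.44 309.41586111659103 167.44367725389623 [-0.10692158 -0.19252827] [0.10621926 0.19803003]
```

View pics/scene5.png

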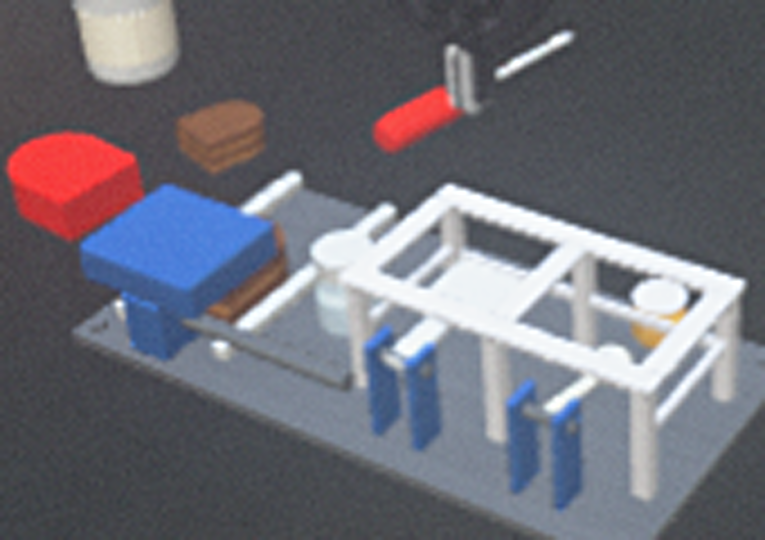

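View pics/top5.png

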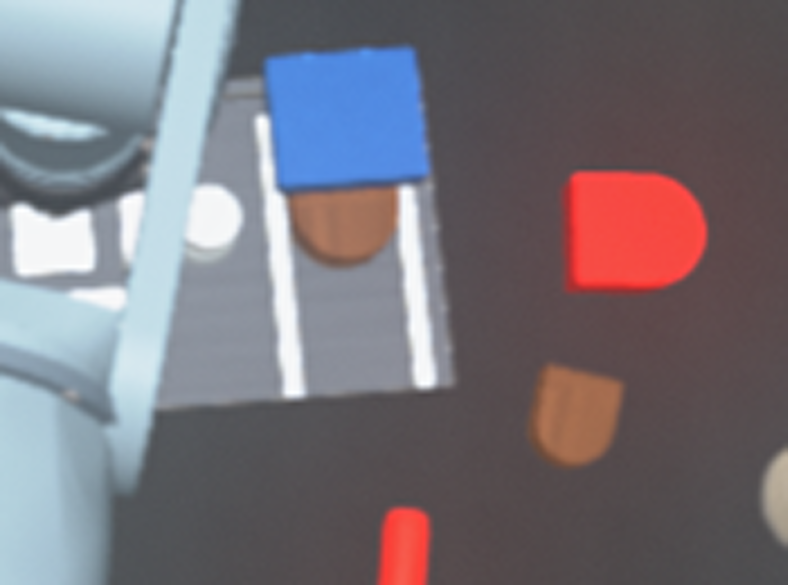

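The heel sits symmetric in the channel with its round back at the expected place (crop 343,266). Evaluated at plate height, that edge is about -22 mm against -23 mm for home. Descending through the right window.

Request:
step_arm:
  commands:
    - [0, 0, 0, -0.04, 0, -0.2, 0]
    - [0, 0, 0, 0, 0, 0, 0]
    - [0, 0, 0, 0, 0.8, 0, 0]
    - [0, 0, 0, 0, 0.8, 0, 0]
    - [0, 0, 0, 0, 0.6, 0, 0]
    - [0, 0, 0, 0, 0.3, 0, 0]
    - [0, 0, 0, 0, 0, 0, 0]
    - [0, 0, 0, 0, 0, 0, 0]

```text
time_s: 11.15
eef_pos: [0.6135, 0.0023, 0.1127]
eef_rot: [-0.477, 0.478, 0.521, -0.521]
wrist_force: [-0.5, -0.1, -0.3]
opening: 0.002
```

```bash
python3 - <<'E'
from h import *
st()
im,d=ctrl.camera("scene")
cv2.imwrite(f"pics/s6.png",cv2.resize(im[140:290,180:330],None,fx=4,fy=4,interpolation=cv2.INTER_CUBIC))
E
```

```text
t 11.15 press xyz [-0.0021  0.0372  0.1127] yawx 89.99 tooly [ 0.001 -0.    -1.   ] F [-0.5 -0.1 -0.3] op 0.002
```

View pics/s6.png

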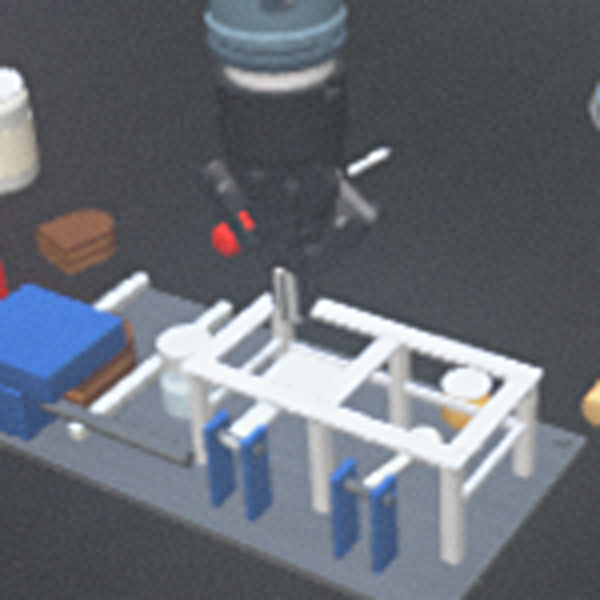

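The tips (crop 285,300) are above the middle of the right window. Continuing down to just over the paddle.

Request:
step_arm:
  commands:
    - [0, 0, 0, 0, 0.4, 0.05, 0]
    - [0, 0, 0, 0, 0.4, 0, 0]
    - [0, 0, 0, 0, 0.4, 0, 0]
    - [0, 0, 0, 0, 0, 0, 0]
    - [0, 0, 0, 0, 0, 0, 0]

```text
time_s: 11.7
eef_pos: [0.6109, 0.0025, 0.075]
eef_rot: [0.478, -0.477, -0.521, 0.522]
wrist_force: [0.6, -0.0, -0.2]
opening: -0.002
```

```bash
python3 - <<'E'
from h import *
st()
im,d=ctrl.camera("scene")
cv2.imwrite(f"pics/s7.png",cv2.resize(im[170:290,200:330],None,fx=5,fy=5,interpolation=cv2.INTER_CUBIC))
E
```

```text
t 11.7 press xyz [-0.0047  0.0376  0.075 ] yawx 90.0 tooly [-0.002  0.    -1.   ] F [ 0.6 -0.1 -0.2] op -0.002
```

View pics/s7.png

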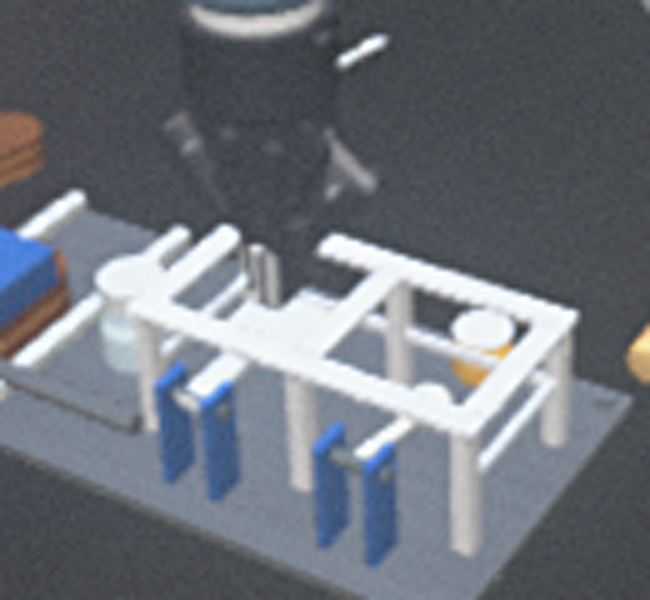

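The tips are inside the window just above the pad (crop 270,290). Pressing gradually.

Request:
step_arm:
  commands:
    - [0, 0, 0, 0, 0.2, 0, 0]
    - [0, 0, 0, 0, 0.2, 0, 0]
    - [0, 0, 0, 0, 0.2, 0, 0]
    - [0, 0, 0, 0, 0, 0, 0]

```text
time_s: 12.15
eef_pos: [0.6119, 0.0023, 0.0577]
eef_rot: [-0.477, 0.478, 0.521, -0.521]
wrist_force: [0.1, -0.6, 4.2]
opening: 0.001
```

Request:
step_arm:
  commands:
    - [0, 0, 0, 0, 0.1, 0, 0]
    - [0, 0, 0, 0, 0.1, 0, 0]
    - [0, 0, 0, 0, 0, 0, 0]

```text
time_s: 12.45
eef_pos: [0.6123, 0.0023, 0.0524]
eef_rot: [-0.477, 0.478, 0.522, -0.521]
wrist_force: [0.6, 0.0, 6.1]
opening: -0.003
```

```bash
python3 - <<'E'
from h import *
st()
im,d=ctrl.camera("scene")
cv2.imwrite(f"pics/s8.png",cv2.resize(im[170:290,200:330],None,fx=5,fy=5,interpolation=cv2.INTER_CUBIC))
E
```

```text
t 12.45 press xyz [-0.0033  0.0373  0.0524] yawx 90.0 tooly [ 0.002 -0.    -1.   ] F [ 0.6 -0.   6.1] op -0.003
```

View pics/s8.png

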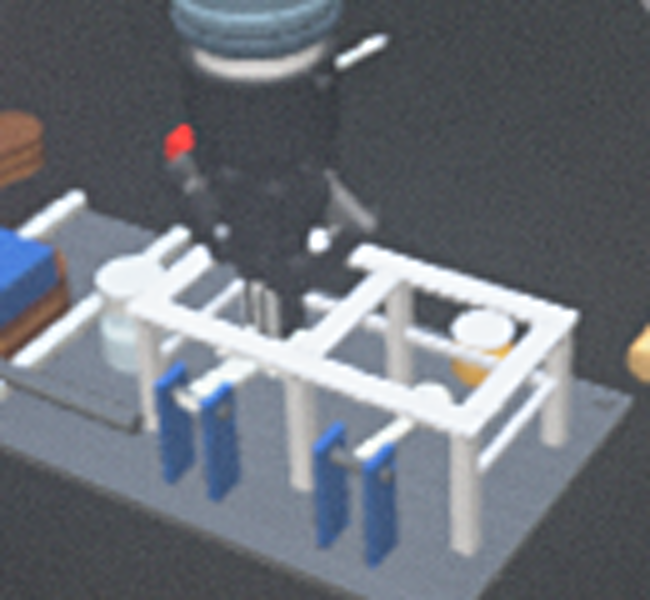

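Request:
step_arm:
  commands:
    - [0, 0, 0, 0, 0.07, 0, 0]
    - [0, 0, 0, 0, 0, 0, 0]

```text
time_s: 12.7
eef_pos: [0.6126, 0.0024, 0.0506]
eef_rot: [-0.477, 0.478, 0.522, -0.521]
wrist_force: [1.4, 0.4, 6.8]
opening: -0.0
```

Request:
step_arm:
  commands:
    - [0, 0, 0, 0, 0.06, 0, 0]
    - [0, 0, 0, 0, 0, 0, 0]

```text
time_s: 12.9
eef_pos: [0.6128, 0.0023, 0.049]
eef_rot: [-0.477, 0.479, 0.522, -0.521]
wrist_force: [0.4, 0.7, 6.1]
opening: 0.0
```

Request:
step_arm:
  commands:
    - [0, 0, 0, 0, 0.05, 0, 0]
    - [0, 0, 0, 0, 0, 0, 0]

```text
time_s: 13.1
eef_pos: [0.613, 0.0024, 0.0477]
eef_rot: [-0.477, 0.479, 0.522, -0.521]
wrist_force: [1.2, 0.5, 7.5]
opening: 0.004
```

Request:
step_arm:
  commands:
    - [0, 0, 0, 0, 0.05, 0, 0]
    - [0, 0, 0, 0, 0, 0, 0]

```text
time_s: 13.3
eef_pos: [0.6133, 0.0024, 0.0467]
eef_rot: [-0.477, 0.479, 0.522, -0.521]
wrist_force: [1.0, 1.7, 8.9]
opening: 0.001
```

Request:
step_arm:
  commands:
    - [0, 0, 0, 0, 0.05, 0, 0]
    - [0, 0, 0, 0, 0, 0, 0]

```text
time_s: 13.5
eef_pos: [0.6134, 0.0023, 0.0463]
eef_rot: [-0.477, 0.479, 0.522, -0.521]
wrist_force: [-2.4, 1.3, 16.7]
opening: -0.005
```

Request:
step_arm:
  commands:
    - [0, 0, 0, 0, 0.05, 0, 0]
    - [0, 0, 0, 0, 0, 0, 0]

```text
time_s: 13.7
eef_pos: [0.6136, 0.0023, 0.0459]
eef_rot: [-0.476, 0.479, 0.522, -0.521]
wrist_force: [-5.6, 1.4, 24.4]
opening: -0.001
```

```bash
python3 - <<'E'
from h import *
st()
im,d=ctrl.camera("scene")
cv2.imwrite(f"pics/s9.png",cv2.resize(im[170:290,200:330],None,fx=5,fy=5,interpolation=cv2.INTER_CUBIC))
E
```

```text
t 13.7 press xyz [-0.002   0.0372  0.0459] yawx 90.02 tooly [ 0.004 -0.001 -1.   ] F [-5.5  1.9 24.4] op -0.001
```

View pics/s9.png

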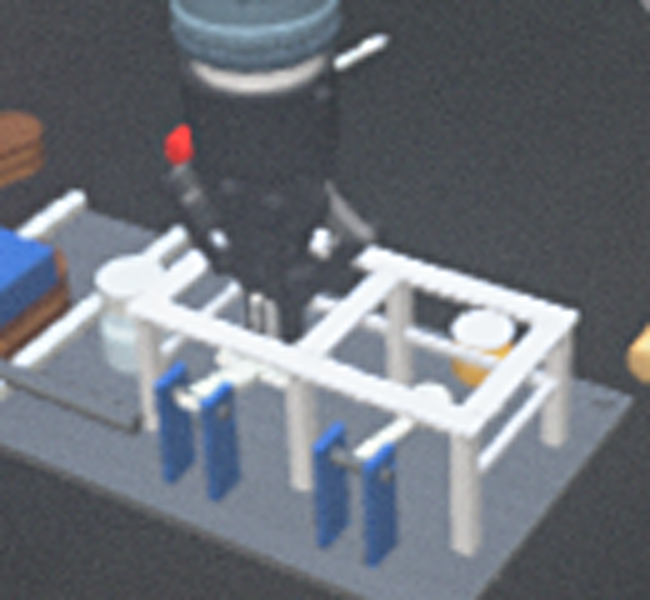

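The paddle is on its stop: force jumps to 24 N and the tip stalls at z = 46 mm. Holding, then coming out straight up.

Request:
step_arm:
  commands:
    - [0, 0, 0, 0, 0, 0, 0]
    - [0, 0, 0, 0, 0, 0, 0]
    - [0, 0, 0, 0, 0, 0, 0]
    - [0, 0, 0, 0, 0, 0, 0]
    - [0, 0, 0, 0, 0, 0, 0]
    - [0, 0, 0, 0, 0, 0, 0]
    - [0, 0, 0, 0, 0, 0, 0]
    - [0, 0, 0, 0, 0, 0, 0]
    - [0, 0, 0, 0, 0, 0, 0]
    - [0, 0, 0, 0, 0, 0, 0]

```text
time_s: 14.75
eef_pos: [0.6136, 0.0023, 0.0459]
eef_rot: [-0.476, 0.479, 0.522, -0.521]
wrist_force: [-6.9, 2.3, 24.2]
opening: 0.003
```

Request:
step_arm:
  commands:
    - [0, 0, 0, 0, 0, 0, 0]
    - [0, 0, 0, 0, 0, 0, 0]
    - [0, 0, 0, 0, -0.1, 0, 0]
    - [0, 0, 0, 0, -0.2, 0, 0]
    - [0, 0, 0, 0, -0.2, 0, 0]
    - [0, 0, 0, 0, -0.3, 0, 0]
    - [0, 0, 0, 0, -0.3, 0, 0]
    - [0, 0, 0, 0, 0, 0, 0]

```text
time_s: 15.55
eef_pos: [0.6119, 0.0024, 0.0761]
eef_rot: [-0.477, 0.478, 0.522, -0.521]
wrist_force: [0.2, -0.2, -0.1]
opening: -0.001
```

```bash
python3 -c "
from h import *
st()"
```

```text
t 15.55 press xyz [-0.0037  0.0374  0.0761] yawx 90.01 tooly [ 0.001 -0.    -1.   ] F [ 0.2 -0.2 -0.1] op -0.001
```

Up to z ≈ 0.2, then back towards the robot and left, out of both cameras' way.

Request:
step_arm:
  commands:
    - [0, 0, 0, 0, -0.5, 0, 0]
    - [0, 0, 0, 0, -0.8, 0, 0]
    - [0, 0, 0, 0, -1, 0, 0]
    - [0, 0, 0, 0, -1, 0, 0]
    - [0, 0, 0, 0, -1, 0, 0]
    - [0, 0, 0, 0, -0.5, 0, 0]
    - [0, 0, 0, 0, 0, 0, 0]

```text
time_s: 16.25
eef_pos: [0.6128, 0.0023, 0.2218]
eef_rot: [-0.476, 0.479, 0.522, -0.52]
wrist_force: [1.1, 0.4, -0.4]
opening: 0.001
```

Request:
step_arm:
  commands:
    - [0, 0, 0, 0.8, 0, 0.5, 0]
    - [0, 0, 0, 0.8, 0, 0.6, 0]
    - [0, 0, 0, 0.8, 0, 0.6, 0]
    - [0, 0, 0, 0.8, 0, 0.6, 0]
    - [0, 0, 0, 0.8, 0, 0.6, 0]
    - [0, 0, 0, 0.8, 0, 0.6, 0]
    - [0, 0, 0, 0.8, 0, 0.6, 0]
    - [0, 0, 0, 0.8, 0, 0.6, 0]
    - [0, 0, 0, 0.5, 0, 0.3, 0]
    - [0, 0, 0, 0, 0, 0, 0]

```text
time_s: 17.25
eef_pos: [0.4415, 0.1968, 0.217]
eef_rot: [0.478, -0.476, -0.521, 0.523]
wrist_force: [-0.2, 0.1, -0.1]
opening: 0.002
```

```bash
python3 - <<'E'
from h import *
st()
im,d=ctrl.camera("scene");cv2.imwrite("pics/s10.png",cv2.resize(im[170:290,150:330],None,fx=4.4,fy=4.4,interpolation=cv2.INTER_CUBIC))
im,d=ctrl.camera("top");cv2.imwrite("pics/t10f.png",im);cv2.imwrite("pics/t10.png",cv2.resize(im[115:225,205:440],None,fx=3.4,fy=3.4,interpolation=cv2.INTER_CUBIC))
p=np.load("press.npy");c,s=np.cos(p[2]),np.sin(p[2]);K,D,R,t=cal("top")
for th in("paddle_pad","ball","tack_jar","eyelet_tin"):
    for b in ctrl.boxes_of(th,"top")[:1]:print(th,(R.T@(np.array(b["point"])-t)).round(4))
o=(np.array([(470,215)])+.5)/3.4
E
```

```text
t 17.25 press xyz [-0.1565  0.246   0.217 ] yawx 90.16 tooly [-0.004 -0.    -1.   ] F [-0.2  0.1 -0.1] op 0.002
paddle_pad [0.6218 0.0058 0.0717]
ball [0.6189 0.0975 0.0575]
tack_jar [ 0.6239 -0.0825  0.0661]
eyelet_tin [0.5269 0.0752 0.0421]
```

View pics/s10.png

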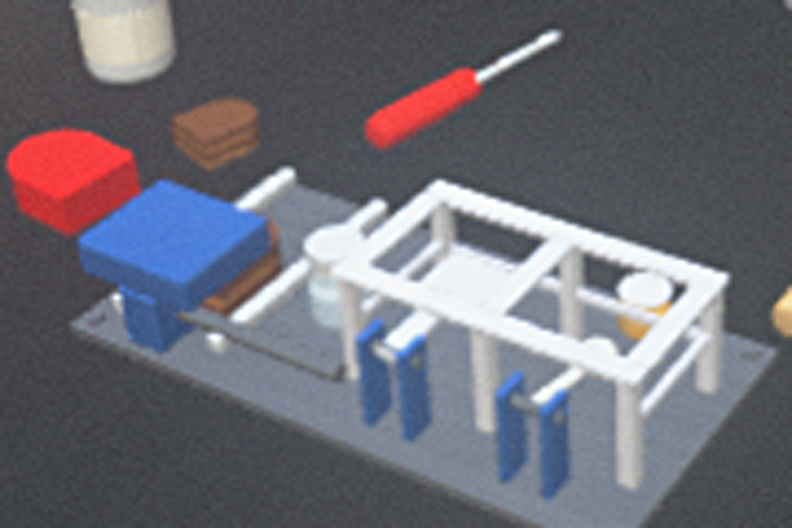

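View pics/t10.png

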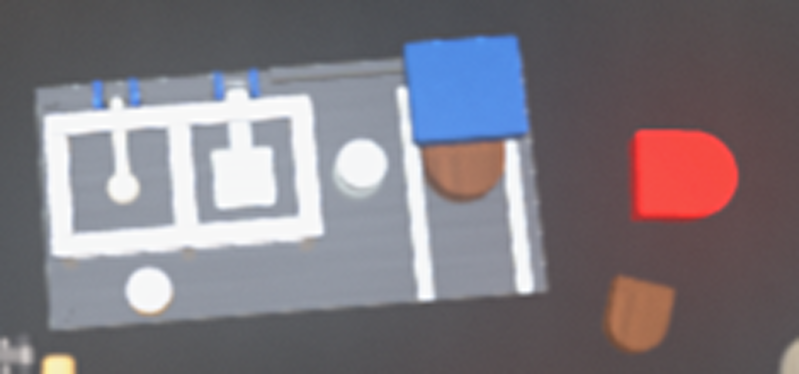

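```bash
python3 - <<'E'
from h import *
p=np.load("press.npy");c,s=np.cos(p[2]),np.sin(p[2])
im=cv2.imread("pics/t10f.png");hsv=cv2.cvtColor(im,cv2.COLOR_BGR2HSV)
m=np.zeros(im.shape[:2],bool);m[150:182,322:360]=True
m&=(hsv[...,0]<20)&(hsv[...,1]>80)
vv,uu=np.nonzero(m)
for z in(.01,.042):
    X=onplane(np.c_[uu,vv],z,"top")[:,:2]-p[:2];L=np.c_[c*X[:,0]+s*X[:,1],-s*X[:,0]+c*X[:,1]];print(z,len(L),L.min(0).round(4),L.max(0).round(4))
# template: predicted back points for home, top z .042 and bottom .01, in crop px
for z in(.01,.042):
    q=np.array([[-.023,-.14,z]]);W=np.c_[p[0]+c*q[:,0]-s*q[:,1],p[1]+s*q[:,0]+c*q[:,1],q[:,2]];print(z,(proj(W,"top")-[205,115]+.5)*3.4)
E
```

```text
0.01 297 [-0.0167 -0.1746] [ 0.0253 -0.1116]
0.042 297 [-0.0231 -0.1685] [ 0.0179 -0.107 ]
0.01 [[465.37793141 204.05416124]]
0.042 [[471.13745619 195.90597896]]
```

The heel's back edge is seen at crop row ~200, and home predicts 196–204. The paddle is up, and the ball, jar and tin match their first readings within the detector's 4 mm accuracy. Handing in.

```bash
python3 -c "
from bench import ctrl
print(ctrl.hand_in())"
```

```text
the job is handed in; nothing more can be done
None
```

I pushed the channel heel home, pressed and released the paddle through the right guard window, and handed the job in at about 17.5 s. The hand-in reports no verdict, so what follows rests on my own checks.

- **Heel:** I slid it along the channel with the shut fingertips until the force rose to about 13 N with no further motion. The tip was then at press x ≈ -34 mm, as expected for home. In the last top picture its back edge is where the fitted model puts a home heel (row about 200, predicted 196 to 204), and it sits straight in the channel. I could not see the contact at the stop itself, because the press head covers it.
- **Paddle:** I pressed it onto its stop, where the force jumped to about 24 N at z ≈ 46 mm. I held it about 1.4 s, then came straight up. In the last pictures it is up again.
- **Guard and bystanders:** I saw no contact with the guard. The ball, jar and tin read within about 5 mm of their first positions, where the detector is good to about 4 mm. The screwdriver, last seen in the final scene picture, looks unmoved. I did not measure the hammer, can or shoe last again.
- **Disagreement:** The trained network's paddle height read 72 mm at the end against 68 mm at the start, and its tin height 42 mm against 38 mm. I took both as detector noise. The arm ended clear of everything, with about zero wrist force.

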